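# Lay the noodle serving board

## Robot

A 6-joint arm with a two-finger parallel gripper is mounted at the origin on the work surface. World frame = base frame: x ahead of the robot, y to its left, z up, the work surface at z = 0. Lengths are in mm, angles in degrees, forces in N, time in s.
With the tool pointing down it reaches from about 375 to 900 mm from the base axis. Payload 3.1 kg.
Tool frame: the origin (TCP) lies midway between the tips of the shut fingers; the grasp point (between the pads) lies 19 mm behind it; z points along the fingers, y is the line along which they close (so a half turn about z gives the same grasp; the last joint's range is limited). The gripper opens to 85 mm and grips with 20 to 120 N. Pads are 22 mm wide; open, the fingers measure 114 mm over their backs; the gripper's body (76 mm by 85 mm) begins 54 mm behind the grasp point. The pads swing forward as they close: fully open they stand 13 mm farther back than shut.
Start: joints at [-77.149, 30.224, 82.088, -0, 67.689, -10.227], TCP at [245.017, -574.946, 231.31] pointing down, gripper open.
Joint ranges: [-176.69, 176.69], [-43.24, 126.21], [12.49, 139.97], [-82, 262], [0, 151.66], [-163.58, 163.58]. Speed limits (degrees/s): [159.86, 159.86, 180, 180, 180, 180].

## Interface

Orientations are given as a 3x3 rotation matrix whose columns are the frame's x, y, z axes.
In Python, from cell import arm gives the robot as it stands. The module is installed in compiled form; this text tells all that it offers.
- The arm moves only by the tool arm_command, never from a script. Its argument "series" is one flat list of numbers, 7 for each row, row after row: the turn, a rotation vector about the tool's x, y, z in degrees, then the shift along the tool's x, y, z in m, then the closure, from -1 (fully open) to 1 (shut). In form: [wx, wy, wz, tx, ty, tz, gripper, wx, wy, wz, tx, ty, tz, gripper, ...]. A call has 1 to 20 rows; each row shifts and turns the commanded pose from where the row before left it, along the tool's axes as they then stand; what a row does not reach is not made up. A row lasts 1/8 s, in which the tool goes at most 62.5 mm and 10.7 degrees, less where a joint would pass 70% of its speed; a pose out of reach is approached as far as the arm can. A call is refused whole if a number of a shift passes 0.0625 or a number of a turn 10.7, either way. A call with a gripper value outside its range is refused whole. The fingers move at their own pace and stop on an object; "force" is the grip in N (left out, the last holds). Time passes only in rows, so rows that do not move let the fingers close. It gives the time, the measured TCP pose, the force, the opening and the grip force at its end, in the units of the state.
- arm.get_state(): the state, without advancing time (a new reading comes with each control period).
- arm.capture(name): name is "scene" or "top" or "wrist"; returns a dict with "color" (384x512x3 uint8, red, green, blue), "fx", "fy", "cx", "cy" (pixels), "k1" (the pictures are not rectified: a ray, as slopes to the right and down, at radius r is drawn at 1 + k1 r^2 times it, then the intrinsics apply), "pose" (4x4, takes a point from camera to world coordinates). Camera axes: x right, y down, z forward; pixel columns grow to the right and rows downward; lengths in mm; the calibration is good to about 2 mm. A picture is of the moment at which its call begins. There is no depth.
- arm.hand_in(): hands the job in; it is judged then, once.
The state is a dict: "clock": time; "qpos": joint angles; "dq": joint speeds; "joint_efforts": joint torques, N m; "position": TCP position; "orientation": TCP orientation; "force": force on the tool from outside, world axes, zero at the start; "wrist_torque": the same for the moment, N m; "finger_gap": finger opening in mm; "finger_force": force on a finger pad.
Only numpy, scipy, OpenCV 4.12 (cv2) and the standard library are available. Lean on these libraries where they do the work, as an engineer would, in place of code of your own. Each camera call takes 0.05 s, during which the arm holds its last target. There are 200 camera calls.

## Task

Lay the serving board for one noodle meal, left, right, front and behind as the diner sees it who sits on the robot's side: stand the small white dipping cup to the right of the noodle bowl, level with the bowl's middle and about 4 cm clear of its rim, set the little footed garnish dish on top of that cup with its foot in the cup's mouth, and stand the spice shaker straight behind the cup, about 3 cm clear of it. Lay the chopsticks side to side midway between the bowl's front and the board's front edge, parallel to that edge, centred on the bowl, tips to the left. The noodle bowl stays where it is on the board, and leave the grey tumbler and the sauce bowl alone.

Things in the scene. Friction and masses are not known exactly. Their poses are not given: they have to be found in the camera images.
- board: Fixed flat wooden serving board, 310 mm deep (x) by 340 mm wide (y), 15 mm thick, no lip; all is laid on its top. Origin: centre of its underside, on the worktop. Its x axis points away from the diner (front edge at x = -155 mm, on the robot's side), its y axis to the diner's left. It is turned by up to 12 degrees.
- bowl: Cream stoneware noodle bowl with a terracotta-coloured rim, empty, already standing on the board, left of the board's middle; 150 mm across the rim, 72 mm across the foot, 60 mm high, 0.48 kg, loose. Origin: centre of its underside. Its axes are parallel to the board's.
- cup: Small white dipping cup, open, no handle: 60 mm across the rim, 51 mm at the foot, 60 mm high, wall 3.5 mm (mouth 53 mm inside), about 0.14 kg. Starts standing on the worktop beside the board. Origin: centre of its underside, z up its axis; its turn about z means nothing.
- dish: Little white shallow garnish dish, 68 mm across, 25 mm high, upright rim 9 to 25 mm above its foot; the foot, a disc 40 mm across and 6 mm high, fits with play into the cup's mouth, so that the dish rests on the cup's rim (its origin 54 mm above the cup's). About 0.07 kg, on the worktop beside the board. Origin: centre of the foot's underside, z up.
- shaker: Turned wooden spice shaker with a darker wooden cap, 36 mm diameter, 75 mm high, about 0.07 kg. Starts standing on the worktop. Origin: centre of its underside, z up.
- chopsticks: Two wooden chopsticks in a white paper sleeve, one stiff piece 210 mm long, 0.025 kg, flat on the worktop right of the board, tips pointing away from the robot. Sleeve: handle end, x -105 to +15 mm, 26 wide, 9 thick; bare tips: x +15 to +105 mm, 15 wide, 6 thick. Origin: mid-length, on the sleeve's underside; x along it to the tips, y across, z up.
- tumbler: Bystander: plain grey-green ceramic tumbler without a handle, 70 mm across, 85 mm high, larger than the dipping cup, standing on the worktop beside the board, loose. Origin: centre of its underside.
- sauce_bowl: Bystander: small white sauce bowl, 94 mm across, 36 mm high, with a steel spoon in it, beyond the board, loose. Origin: centre of its underside.
Not all that is in view belongs to the job. Leave any orange look-alike of the cup alone. What is shaped like the bowl but pink is not meant.

How it is judged (in metres and radians):
At the end, for the whole second after the job is handed in: Upright on the board: cup 145 mm right of the bowl's centre, shaker 78 mm behind the cup (each +-15), dish level in the cup's mouth (9 mm); chopsticks flat, tips left, midway between bowl and front edge, centred on the bowl (15 mm), parallel (8 degrees); all released, at rest (y of cup in the frame of bowl between -0.16 and -0.13 m and x of cup in the frame of bowl between -0.015 and 0.015 m and z of cup in the frame of board between 0.01 and 0.019 m and angle between each of cup, dish, shaker, chopsticks's own z axis and vertical below 0.08 rad and horizontal distance between dish and cup below 0.009 m and z of dish in the frame of cup between 0.049 and 0.0565 m and horizontal distance between shaker and cup between 0.063 and 0.093 m and y of shaker in the frame of bowl between -0.17 and -0.12 m and x of shaker in the frame of bowl above 0.05 m and z of shaker in the frame of board between 0.01 and 0.019 m and x of chopsticks in the frame of board between -0.1075 and -0.0775 m and y of chopsticks in the frame of bowl between -0.015 and 0.015 m and angle between the x axis of chopsticks and the y axis of board, either way round below 0.14 rad and y of bowl in the frame of chopsticks below -0.05 m and z of chopsticks in the frame of board between 0.01 and 0.019 m and linear speed of each of cup, dish, shaker, chopsticks, bowl below 0.02 m/s and angular speed of each of cup, dish, shaker, chopsticks, bowl below 0.3 rad/s); the robot touches nothing.
It fails at once if the noodle bowl is shifted more than 12 mm (distance of bowl from where it was at the start of the episode above 0.012 m).
It fails at once if the tumbler is disturbed (over 15 mm) (distance of tumbler from where it was at the start of the episode above 0.015 m).
It fails at once if the sauce bowl is disturbed (over 15 mm) (distance of sauce_bowl from where it was at the start of the episode above 0.015 m).
It also fails if it takes over 104 s, if anything falls off the work surface, if the arm or the gripper's body presses on something with over 40 N, if the wrist force passes 120 N, or if a joint passes its speed limit or range.

## Working session

There is one attempt and no reset: what is moved stays moved. The work goes in short steps, Python scripts to look and compute and a tool call to move; the robot and the scene stay as the last step left them, time stands still between calls to the robot, and variables do not carry over. Pictures are saved under pics/ and viewed, at most 14 in all, crops included, and the job is handed in when it is done.

Besides the shell and the picture viewer there is one more tool, called after "Request:" in YAML: its name, and indented under it one key for each argument. arm_command: Moves the arm, as the interface text tells. Its arguments: {"type":"object","properties":{"series":{"type":"array"},"force":{"type":"number"}},"required":["series"]}

```bash
mkdir -p pics; cat > h.py <<'E'
import numpy as np, cv2, pickle
from cell import arm
def snap(n,f):
    c=arm.capture(n); pickle.dump(c,open(f'pics/{f}.pkl','wb'))
    cv2.imwrite(f'pics/{f}.png',c['color'][:,:,::-1]); return c
def load(f): return pickle.load(open(f'pics/{f}.pkl','rb'))
def crop(f,u0,v0,w,h,s,out):
    c=load(f)['color'][v0:v0+h,u0:u0+w,::-1]
    cv2.imwrite(f'pics/{out}.png',cv2.resize(c,None,fx=s,fy=s,interpolation=cv2.INTER_CUBIC))
def ray(c,u,v):
    d=np.array([(u-c['cx'])/c['fx'],(v-c['cy'])/c['fy']]); s=d.copy()
    for _ in range(20): s=d/(1+c['k1']*(s@s))
    P=c['pose']; return P[:3,3],P[:3,:3]@np.array([*s,1.])
def pt(c,u,v,z):
    o,d=ray(c,u,v); return (o+d*(z-o[2])/d[2])[:2]
def proj(c,p):
    P=c['pose']; q=P[:3,:3].T@(np.asarray(p,float)-P[:3,3]); s=q[:2]/q[2]; s=s*(1+c['k1']*(s@s))
    return np.array([s[0]*c['fx']+c['cx'],s[1]*c['fy']+c['cy']])
E
python3 - <<'E'
from h import *
np.set_printoptions(precision=3,suppress=True)
for n in('top','scene'):
    c=snap(n,n+'0'); print(n,c['fx'],c['cx'],c['cy'],c['k1']);print(c['pose'])
s=arm.get_state();print(s)
crop('top0',0,0,512,384,1.56,'top0b')
crop('scene0',0,0,512,384,1.56,'scene0b')
E
```

```text
top 375.6261095040666 253.61181608907935 191.52924030547928 0.019836374446663547
[[  0.006  -0.995   0.095 435.155]
 [ -0.999  -0.009  -0.034  31.119]
 [  0.034  -0.095  -0.995 950.776]
 [  0.      0.      0.      1.   ]]
scene 441.0472087671194 256.6369971911457 201.27092737161274 -0.020943395176424393
[[  -0.113    0.755   -0.646 1211.391]
 [   0.994    0.076   -0.084  102.917]
 [  -0.014   -0.651   -0.759  853.813]
 [   0.       0.       0.       1.   ]]
{'clock': 0.1, 'qpos': array([-77.15 ,  30.274,  82.15 ,  -0.001,  67.689, -10.229]), 'dq': array([ 0.009, -0.114, -0.318,  0.012, -0.028, -0.013]), 'joint_efforts': array([ -0.001, -44.33 , -17.859,  -0.   ,   0.004,   0.   ]), 'position': array([ 244.856, -574.33 ,  230.419]), 'orientation': array([[ 0.92 ,  0.392, -0.   ],
       [ 0.392, -0.92 ,  0.002],
       [ 0.   , -0.002, -1.   ]]), 'force': array([-0.226,  0.446,  0.395]), 'wrist_torque': array([-0.028, -0.008,  0.011]), 'finger_force': 0.0, 'finger_gap': 86.01139829130707}
```

View pics/top0b.png

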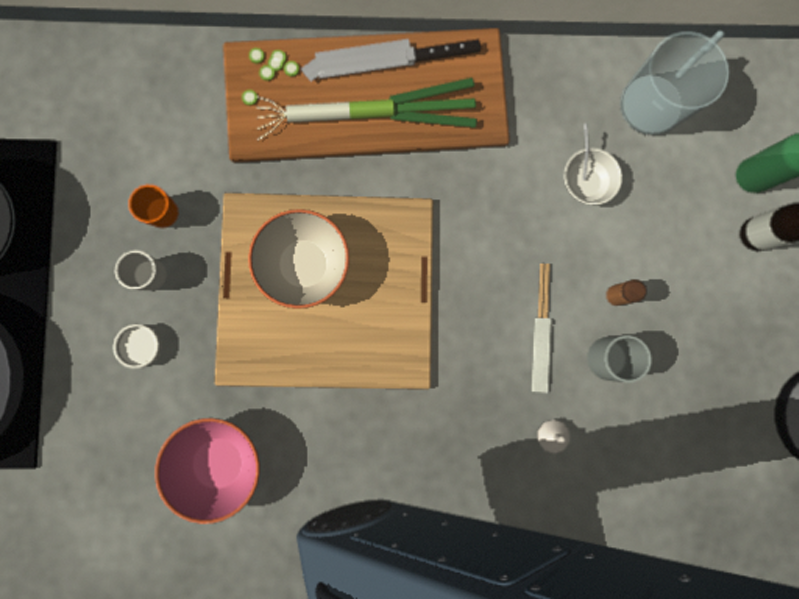

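View pics/scene0b.png

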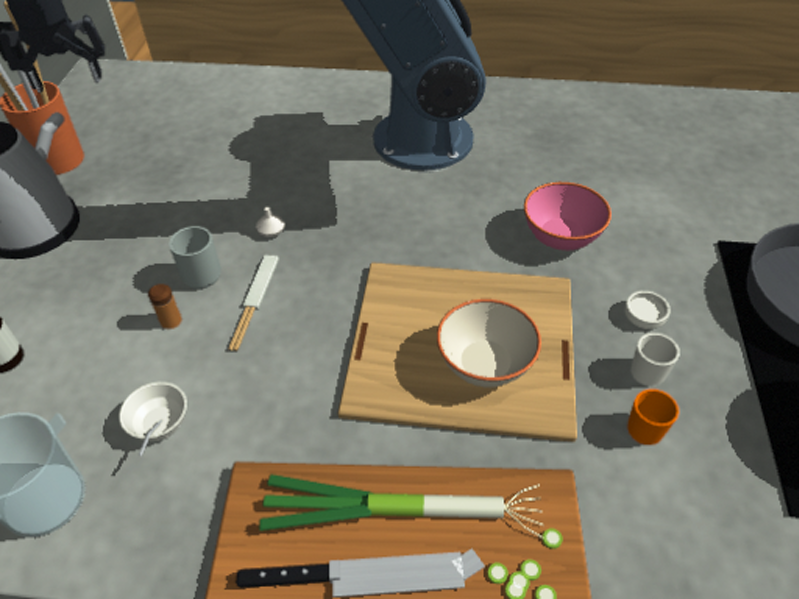

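Top view (pixels in the 1.56x picture): the choices for the cup are the white cup (136,269), orange look-alike (152,205), dish (136,345), tumbler (622,358). For the bowl they are the cream bowl (299,258) and the pink one (207,470). The shaker is at (627,292), with a pale stopper-like thing at (554,436). The sauce bowl is at (593,177) and the chopsticks at (542,328). I choose the white cup, the cream bowl and the brown shaker; next I check in close crops.

```bash
python3 - <<'E'
from h import *
crop('top0',65,115,225,145,3.5,'cl')
crop('top0',330,155,100,100,6,'cr')
E
```

```text
(no output)
```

View pics/cl.png

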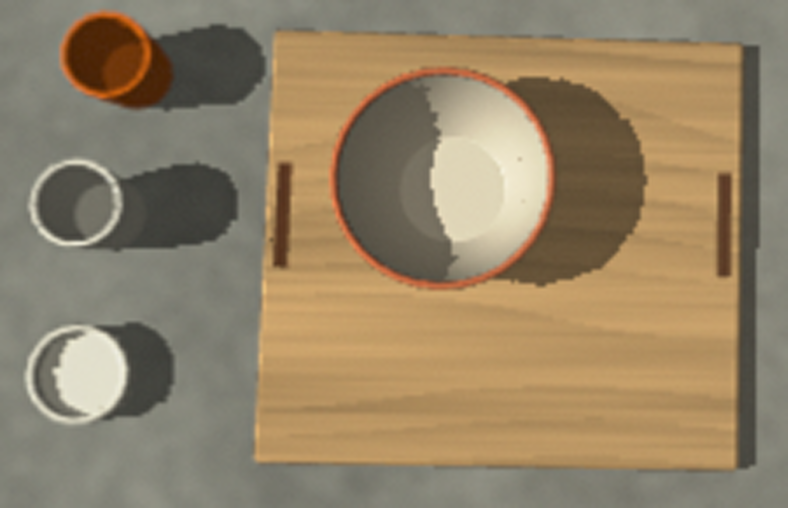

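View pics/cr.png

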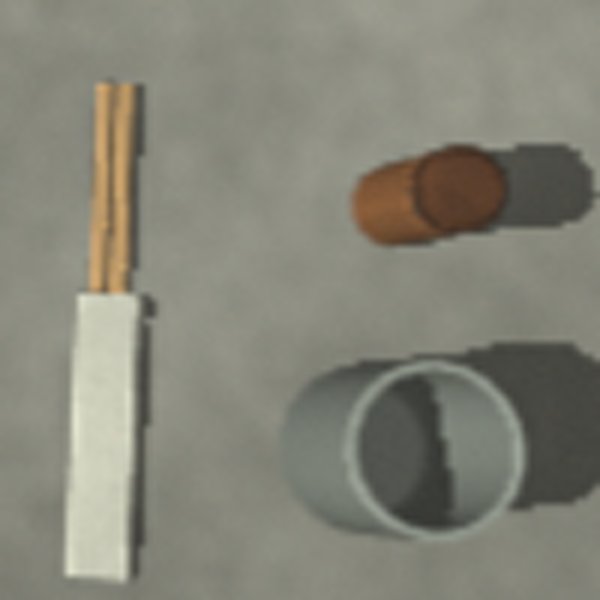

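The left crop confirms a white cup with its rim centred at crop (76,202), the dish at (77,374), the bowl rim at (442,178), and the board corners. The right crop shows the sleeve end at (98,579), the tips at (117,83), the shaker cap at (460,189) and the tumbler at (436,451).

```bash
python3 - <<'E'
from h import *
np.set_printoptions(precision=1,suppress=True)
c=load('top0'); s=load('scene0')
L=lambda x,y,z:pt(c,(x+.5)/3.5-.5+65,(y+.5)/3.5-.5+115,z)
R=lambda x,y,z:pt(c,(x+.5)/6-.5+330,(y+.5)/6-.5+155,z)
TL,TR,BR,BL=[L(*p,15) for p in((275,31),(742,45),(738,469),(255,461))]
print('corners',TL,TR,BR,BL,[np.linalg.norm(a-b) for a,b in((TL,TR),(BL,BR),(TL,BL),(TR,BR))])
ex=(TL-BL+TR-BR);ex/=np.linalg.norm(ex); ey=(TL-TR+BL-BR);ey/=np.linalg.norm(ey)
th=(np.arctan2(ex[1],ex[0])+np.arctan2(-ey[0],ey[1]))/2; print('yaws',np.degrees([np.arctan2(ex[1],ex[0]),np.arctan2(-ey[0],ey[1])]))
o=(TL+TR+BL+BR)/4; A=np.array([[np.cos(th),-np.sin(th)],[np.sin(th),np.cos(th)]])
b=L(442.5,178.5,75); bl=A.T@(b-o); print('board',o,'bowl',b,'in board',bl, 'rim', L(332,178,75)-L(553,178,75))
cup=b+A@[0,-145]; sh=b+A@[78,-145]; ch=o+A@[-92.5,bl[1]]
print('targets cup',cup,'shaker',sh,'chop',ch)
K={'cup':(*L(76,202,60),60),'dish':(*L(77.5,374,25),25),'shaker':(*R(460,189,75),75),'tumbler':(*R(436,451,85),85),'bowl':(*b,75),
'hend':(*R(99,577,9),9),'sl':(*R(110,294,9),9),'tip':(*R(117,83,6),6)}
for k,p in K.items(): print(k,np.array(p),'scene*1.56',proj(s,p)*1.56)
print(np.linalg.norm(np.array(K['hend'])-K['tip']), np.linalg.norm(L(29,202,60)-L(124,202,60)),np.linalg.norm(L(26,374,25)-L(129,374,25)))
for n,t in zip(('corner TL','BR'),(TL,BR)): print(n,proj(s,(*t,15))*1.56)
E
```

```text
corners [694.2 278.6] [689.4 -58.2] [383.6 -55.4] [387.9 282.1] [np.float64(336.77219432765554), np.float64(337.4963001262307), np.float64(306.33054472614543), np.float64(305.8452675781046)]
yaws [-0.6 -0.8]
board [538.8 111.8] bowl [578.7 148.7] in board [39.5 37.4] rim [ -1.8 147.1]
targets cup [577.    3.7] shaker [655.    2.7] chop [446.7 150.2]
cup [562.1 394.6  60. ] scene*1.56 [657.9 347.5]
dish [447.5 402.1  25. ] scene*1.56 [647.6 304.9]
shaker [ 535.5 -360.6   75. ] scene*1.56 [160.2 289. ]
tumbler [ 432.4 -343.4   85. ] scene*1.56 [189.9 239.6]
bowl [578.7 148.7  75. ] scene*1.56 [488.7 336.6]
hend [ 378.9 -232.8    9. ] scene*1.56 [270.7 254.6]
sl [ 497.1 -239.6    9. ] scene*1.56 [249.9 304.5]
tip [ 587.5 -245.1    6. ] scene*1.56 [232.2 348.6]
208.97751968118877 62.36911896268328 69.44177647605413
corner TL [576.3 435.3]
BR [370.2 261. ]
```

Sizes come out within 1% and the points agree with the scene view. First the chopsticks: turn, then go above them.

Request:
arm_command:
  series: [0,0,8.8,0,0,0,-0.1,0,0,8.8,0,0,0,-0.1,0,0,8.8,0,0,0,-0.1,0,0,0,0.026,-0.0436,0.012,-0.1,0,0,0,0.026,-0.0436,0.012,-0.1,0,0,0,0.026,-0.0436,0.012,-0.1,0,0,0,0.026,-0.0436,0.012,-0.1,0,0,0,0.026,-0.0436,0.012,-0.1,0,0,0,0.026,-0.0436,0.012,-0.1,0,0,0,0.026,-0.0436,0.012,-0.1,0,0,0,0.026,-0.0436,0.012,-0.1,0,0,0,0,0,0,-0.1,0,0,0,0,0,0,-0.1]
  force: 40

```text
clock: 1.72
position: [472.9, -239.0, 135.2]
orientation: [[0.998, -0.057, -0.0], [-0.057, -0.998, -0.0], [-0.0, 0.0, -1.0]]
force: [0.1, 0.2, 0.1]
finger_gap: 47.1
finger_force: 0.0
```

```bash
cat >> h.py <<'E'
def go(x,y,z,yaw=None):
    "print tool-frame turn (about z) and the shift after the turn to reach TCP x,y,z"
    s=arm.get_state(); R=s['orientation']; y0=np.degrees(np.arctan2(R[1,0],R[0,0])); w=0
    if yaw is not None:
        w=y0-yaw; a=np.radians(w); R=R@np.array([[np.cos(a),-np.sin(a),0],[np.sin(a),np.cos(a),0],[0,0,1]])
    d=R.T@(np.array([x,y,z])-s['position'])
    print('t',round(s['clock'],2),'pos',s['position'].round(1),'yaw',round(y0,2),'zax',s['orientation'][:,2].round(3),'gap',round(s['finger_gap'],1),'F',s['force'].round(1),'ff',s['finger_force'],'q6',s['qpos'][5].round(1),'| wz',round(w,2),'shift',d.round(1))
E
python3 - <<'E'
from h import *
c=snap('wrist','w1'); np.set_printoptions(precision=2,suppress=True); print(c['fx'],c['pose'])
crop('w1',0,0,512,384,1.56,'w1b')
go(475,-238.4,20,-3.4)
for p in((379,-233,9),(587,-245,6),(475,-238.4,9)): print(proj(c,p)*1.56)
E
```

```text
331.6158367341447 [[  -0.06   -0.95   -0.3   550.23]
 [  -1.      0.06    0.02 -243.8 ]
 [   0.      0.3    -0.95  276.7 ]
 [   0.      0.      0.      1.  ]]
t 1.77 pos [ 472.7 -239.7  135.4] yaw -3.35 zax [ 0. -0. -1.] gap 47.0 F [-0.4 -0.4 -0.3] ff 0.0 q6 54.4 | wz 0.05 shift [  2.2  -1.5 115.4]
[392.03 435.97]
[391.31  54.95]
[391.46 280.51]
```

View pics/w1b.png

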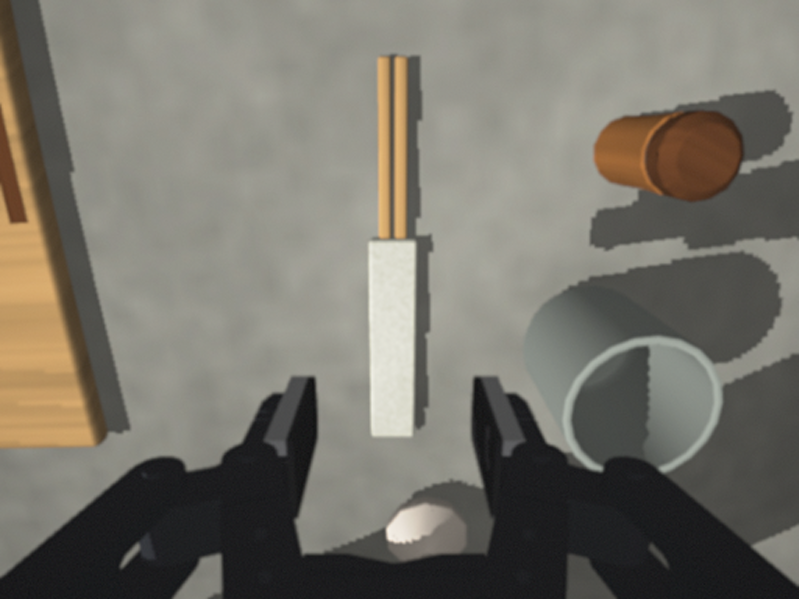

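The chopsticks lie exactly where predicted: sleeve end at (392,436), tips at (392,56). Descending and gripping.

Request:
arm_command:
  series: [0,0,0,0.001,-0.0005,0.03,-0.1,0,0,0,0.001,-0.0005,0.03,-0.1,0,0,0,0,0,0.03,-0.1,0,0,0,0,0,0.025,-0.1,0,0,0,0,0,0.012,-0.1,0,0,0,0,0,0.006,-0.1,0,0,0,0,0,0,-0.1,0,0,0,0,0,0,0.8,0,0,0,0,0,0,0.8,0,0,0,0,0,0,0.8,0,0,0,0,0,0,0.8]

```text
clock: 3.15
position: [475.5, -238.3, 3.3]
orientation: [[0.998, -0.058, 0.001], [-0.058, -0.998, -0.001], [0.002, 0.001, -1.0]]
force: [-1.2, -0.6, 5.3]
finger_gap: 24.5
finger_force: 39.8
```

```bash
python3 - <<'E'
from h import *
go(446.7,142,60,89.3)
E
```

```text
t 3.15 pos [ 475.5 -238.3    3.3] yaw -3.3 zax [ 0.001 -0.001 -1.   ] gap 24.5 F [-1.2 -0.6  5.3] ff 39.79511618614197 q6 54.7 | wz -92.6 shift [379.9 -33.4 -57.2]
```

Request:
arm_command:
  series: [0,0,0,0,0,-0.04,0.8,0,0,0,0,0,-0.05,0.8,0,0,-10.3,0,0,0,0.8,0,0,-10.3,0,0,0,0.8,0,0,-10.3,0,0,0,0.8,0,0,-10.3,0,0,0,0.8,0,0,-10.3,0,0,0,0.8,0,0,-10.3,0,0,0,0.8,0,0,-10.3,0,0,0,0.8,0,0,-10.3,0,0,0,0.8,0,0,-10.2,0,0,0,0.8,0,0,0,0,0,0,0.8,0,0,0,0,0,0,0.8]

```text
clock: 4.78
position: [474.9, -237.7, 92.3]
orientation: [[0.015, 1.0, -0.0], [1.0, -0.015, 0.0], [0.0, -0.0, -1.0]]
force: [0.8, 0.1, -0.1]
finger_gap: 24.3
finger_force: 39.5
```

```bash
python3 - <<'E'
from h import *
go(446.7,142,60,89.3)
E
```

```text
t 4.78 pos [ 474.9 -237.7   92.3] yaw 89.14 zax [-0.  0. -1.] gap 24.3 F [ 0.8  0.1 -0.1] ff 39.500863552093506 q6 -37.8 | wz -0.16 shift [379.4 -32.8  32.4]
```

Request:
arm_command:
  series: [0,0,-0.2,0.02,-0.002,0,0.8,0,0,0,0.04,-0.003,0,0.8,0,0,0,0.05,-0.004,0,0.8,0,0,0,0.05,-0.004,0,0.8,0,0,0,0.05,-0.004,0,0.8,0,0,0,0.05,-0.004,0,0.8,0,0,0,0.05,-0.004,0,0.8,0,0,0,0.04,-0.004,0.01,0.8,0,0,0,0.02,-0.003,0.01,0.8,0,0,0,0.01,-0.001,0.012,0.8,0,0,0,0,0,0,0.8,0,0,0,0,0,0,0.8]

```text
clock: 6.28
position: [445.6, 141.9, 60.3]
orientation: [[0.01, 1.0, -0.0], [1.0, -0.01, -0.0], [-0.0, -0.0, -1.0]]
force: [0.2, 0.0, 0.4]
finger_gap: 24.6
finger_force: 39.5
```

```bash
python3 - <<'E'
from h import *
go(446.7,142,19,89.3)
c=snap('top','t2'); crop('t2',120,110,180,135,4.4,'t2b')
snap('wrist','w2'); crop('w2',0,0,512,384,1.56,'w2b')
E
```

```text
t 6.28 pos [445.6 141.9  60.3] yaw 89.43 zax [-0. -0. -1.] gap 24.6 F [0.2 0.  0.4] ff 39.500160813331604 q6 4.5 | wz 0.13 shift [ 0.1  1.1 41.3]
```

View pics/w2b.png

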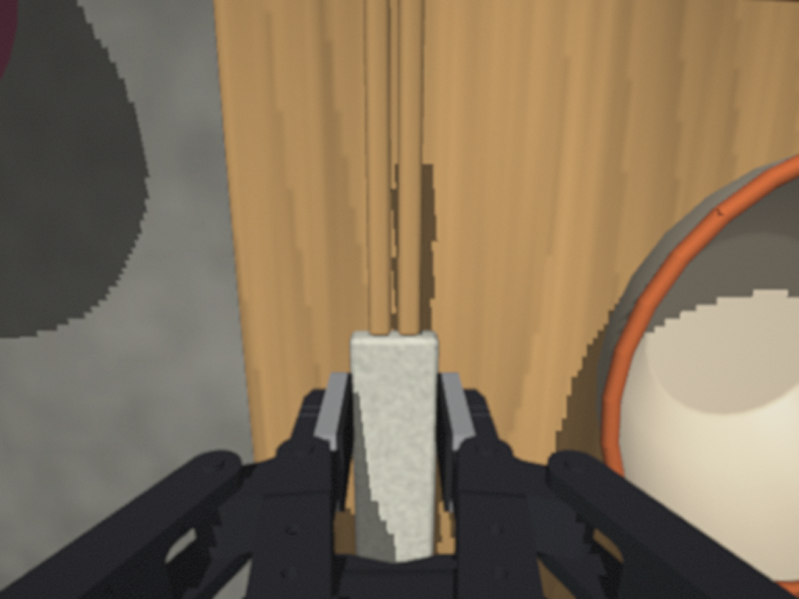

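The wrist view shows the chopsticks held straight, tips at the top centre (395,0..330), with the bowl rim clear at the right (610,420). Lower and release.

Request:
arm_command:
  series: [0,0,0,0,0.001,0.015,0.8,0,0,0,0,0,0.015,0.8,0,0,0,0,0,0.008,0.8,0,0,0,0,0,0.0035,0.8,0,0,0,0,0,0,0.8,0,0,0,0,0,0,0.8,0,0,0,0,0,0,0.1,0,0,0,0,0,0,0.1,0,0,0,0,0,-0.01,0.1,0,0,0,0,0,-0.03,0.1,0,0,0,0,0,-0.05,0.1,0,0,0,0,0,-0.06,-1,0,0,0,0,0,-0.04,-1,0,0,0,0,0,0,-1]

```text
clock: 8.12
position: [448.5, 142.6, 212.6]
orientation: [[0.009, 1.0, 0.009], [1.0, -0.009, 0.001], [0.001, 0.009, -1.0]]
force: [-0.2, -0.6, 0.0]
finger_gap: 85.2
finger_force: 0.0
```

```bash
python3 - <<'E'
from h import *
go(562,394.6,180,0)
c=snap('wrist','w3'); crop('w3',0,0,512,384,1.56,'w3b')
o=np.array([538.8,111.8]); 
for p in((446.7,255.2,21),(446.7,45.2,24)): print(proj(c,p)*1.56)
E
```

```text
t 8.12 pos [448.5 142.6 212.6] yaw 89.49 zax [ 0.009  0.001 -1.   ] gap 85.2 F [-0.2 -0.6  0. ] ff 0.0 q6 4.5 | wz 89.49 shift [ 113.2 -251.9   33.8]
[386.5368684   72.94767844]
[390.70669679 391.03151412]
```

View pics/w3b.png

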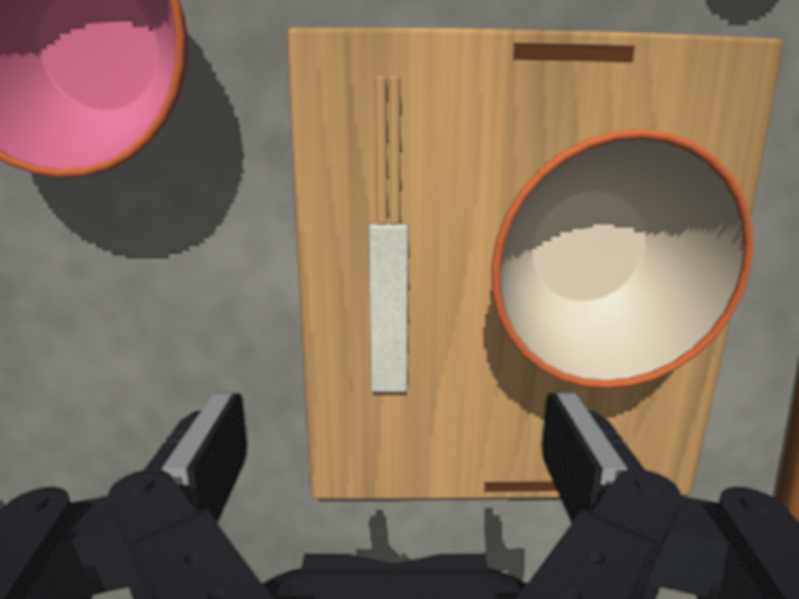

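The chopsticks lie at the target: ends at (389,393) and (388,76) against predicted (391,391) and (387,73). Next the cup, keeping this tool yaw so the fingers close front to back, clear of the bowl.

Request:
arm_command:
  series: [0,0,0,0.02,0.01,0,-1,0,0,0,0.045,0.02,0,-1,0,0,0,0.05,0.022,0,-1,0,0,0,0.05,0.022,0.01,-1,0,0,0,0.045,0.02,0.02,-1,0,0,0,0.03,0.014,0.03,-1,0,0,0,0.01,0.005,0.02,-1,0,0,0,0,0,0,-1,0,0,0,0,0,0,-1]

```text
clock: 9.3
position: [561.4, 390.2, 129.0]
orientation: [[0.01, 1.0, -0.001], [1.0, -0.01, -0.001], [-0.001, -0.001, -1.0]]
force: [0.8, 0.4, 0.9]
finger_gap: 85.7
finger_force: 0.0
```

```bash
python3 - <<'E'
from h import *
go(562,394.6,22,89.3)
c=snap('wrist','w4'); crop('w4',0,0,512,384,1.56,'w4b')
for a in range(0,360,90): print(proj(c,(562.1+30*np.cos(np.radians(a)),394.6+30*np.sin(np.radians(a)),60))*1.56)
E
```

```text
t 9.3 pos [561.4 390.2 129. ] yaw 89.43 zax [-0.001 -0.001 -1.   ] gap 85.7 F [0.8 0.4 0.9] ff 0.0 q6 26.0 | wz 0.13 shift [  4.5   0.6 107. ]
[466.10013295 310.11116906]
[395.80260651 242.29113246]
[326.92878125 311.602678  ]
[397.12739292 373.96122721]
```

View pics/w4b.png

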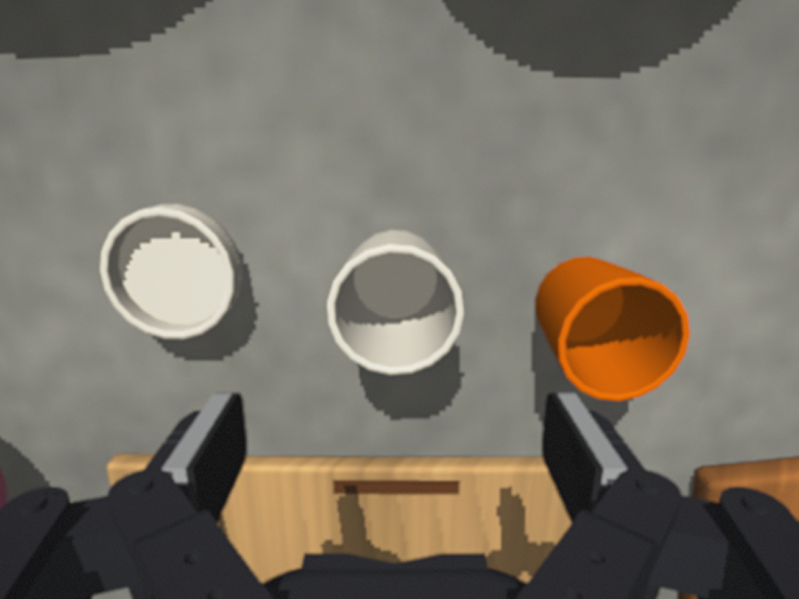

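The cup rim is centred at (396,309), as predicted; the orange look-alike (625,338) and dish (168,270) stay clear. Descend and grip.

Request:
arm_command:
  series: [0,0,0,0.0025,0.0005,0.03,-1,0,0,0,0.002,0,0.03,-1,0,0,0,0,0,0.025,-1,0,0,0,0,0,0.015,-1,0,0,0,0,0,0.007,-1,0,0,0,0,0,0,-1,0,0,0,0,0,0,0.5,0,0,0,0,0,0,0.5,0,0,0,0,0,0,0.5,0,0,0,0,0,0,0.5]

```text
clock: 10.6
position: [562.8, 396.3, 23.3]
orientation: [[0.009, 1.0, 0.002], [1.0, -0.009, 0.001], [0.001, 0.002, -1.0]]
force: [-2.4, -0.3, 5.6]
finger_gap: 57.6
finger_force: 42.3
```

```bash
python3 - <<'E'
from h import *
go(577,3.7,180)
E
```

```text
t 10.6 pos [562.8 396.3  23.3] yaw 89.49 zax [ 0.002  0.001 -1.   ] gap 57.6 F [-2.4 -0.3  5.6] ff 42.32243582024239 q6 26.4 | wz 0 shift [-392.3   17.9 -157. ]
```

Request:
arm_command:
  series: [0,0,0,0,0,-0.025,0.5,0,0,0,0,0,-0.05,0.5,0,0,0,-0.015,0.001,-0.045,0.5,0,0,0,-0.035,0.002,0,0.5,0,0,0,-0.05,0.002,0,0.5,0,0,0,-0.05,0.002,0,0.5,0,0,0,-0.05,0.002,0,0.5,0,0,0,-0.05,0.002,0,0.5,0,0,0,-0.05,0.002,0,0.5,0,0,0,-0.045,0.002,0,0.5,0,0,0,-0.03,0.002,0,0.5,0,0,0,-0.015,0.001,0,0.5,0,0,0,0,0,0,0.5,0,0,0,0,0,0,0.5]

```text
clock: 12.35
position: [576.4, 6.9, 141.7]
orientation: [[0.008, 1.0, -0.0], [1.0, -0.008, 0.001], [0.001, -0.0, -1.0]]
force: [-0.0, 1.0, -1.2]
finger_gap: 58.2
finger_force: 43.4
```

```bash
python3 - <<'E'
from h import *
go(577,5.4,39,89.3)
E
```

```text
t 12.35 pos [576.4   6.9 141.7] yaw 89.53 zax [-0.     0.001 -1.   ] gap 58.2 F [-0.   1.  -1.2] ff 43.36176392622292 q6 -10.0 | wz 0.23 shift [ -1.5   0.6 102.7]
```

Request:
arm_command:
  series: [0,0,0,-0.0015,0.0005,0.03,0.5,0,0,0,0,0,0.035,0.5,0,0,0,0,0,0.02,0.5,0,0,0,0,0,0.01,0.5,0,0,0,0,0,0.005,0.5,0,0,0,0,0,0.0025,0.5,0,0,0,0,0,0,0.5,0,0,0,0,0,0,0.5]

```text
clock: 13.35
position: [577.6, 4.1, 39.9]
orientation: [[0.009, 1.0, 0.001], [1.0, -0.009, -0.0], [-0.0, 0.001, -1.0]]
force: [0.1, -0.4, -1.9]
finger_gap: 57.8
finger_force: 43.3
```

Request:
arm_command:
  series: [0,0,0,0,0,0,-0.7,0,0,0,0,0,0,-0.7,0,0,0,0,0,-0.01,-0.9,0,0,0,0,0,-0.03,-1,0,0,0,0,0,-0.05,-1,0,0,0,0,0,-0.05,-1,0,0,0,0,0,0,-1,0,0,0,0,0,0,-1]

```text
clock: 14.35
position: [576.7, 4.3, 179.6]
orientation: [[0.009, 1.0, 0.0], [1.0, -0.009, -0.0], [-0.0, 0.0, -1.0]]
force: [0.4, 0.3, -0.5]
finger_gap: 85.3
finger_force: 0.0
```

```bash
python3 - <<'E'
from h import *
go(447.5,402.1,180,89.3)
c=snap('wrist','w5'); crop('w5',0,0,512,384,1.56,'w5b')
for p in((577,3.7,75),(577+30,3.7,75),(577,33.7,75),(578.7,148.7,75),(578.7,73.7,75)): print(proj(c,p)*1.56)
E
```

```text
t 14.35 pos [576.7   4.3 179.6] yaw 89.48 zax [ 0. -0. -1.] gap 85.3 F [ 0.4  0.3 -0.5] ff 0.0 q6 -10.1 | wz 0.18 shift [ 396.2 -134.1   -0.4]
[395.23050702 296.96696446]
[455.28784112 296.35283115]
[394.64193516 237.64288877]
[395.98492471 -30.22635104]
[397.4854603  151.84136565]
```

View pics/w5b.png

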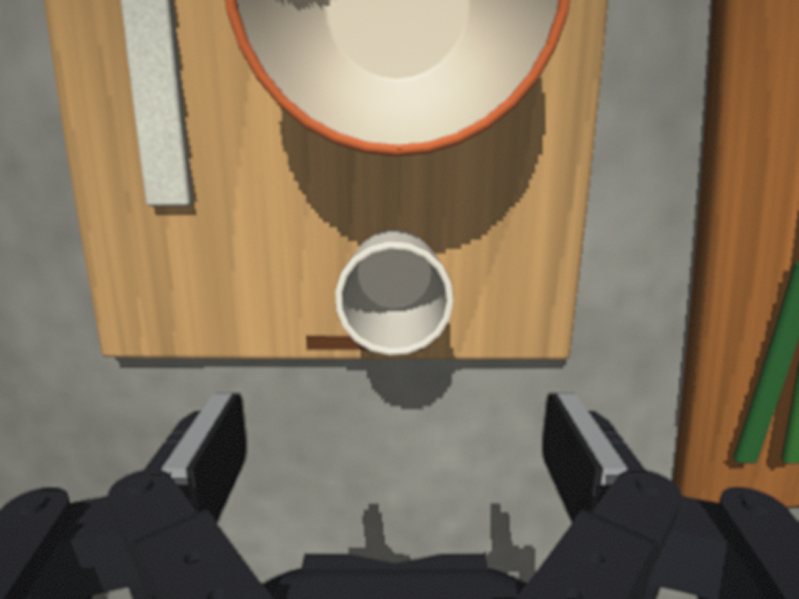

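The cup stands at (394.5,298) against predicted (395,297), and the bowl's near rim is unmoved at (398,152). Now the dish.

Request:
arm_command:
  series: [0,0,0,0.02,-0.007,0,-1,0,0,0,0.04,-0.014,0,-1,0,0,0,0.05,-0.017,0,-1,0,0,0,0.05,-0.017,0,-1,0,0,0,0.05,-0.017,0,-1,0,0,0,0.05,-0.017,0,-1,0,0,0,0.05,-0.017,0.01,-1,0,0,0,0.045,-0.015,0.02,-1,0,0,0,0.028,-0.009,0.02,-1,0,0,0,0.013,-0.004,0.02,-1,0,0,0,0,0,0.01,-1,0,0,0,0,0,0,-1,0,0,0,0,0,0,-1]

```text
clock: 16.02
position: [447.8, 400.5, 99.8]
orientation: [[0.011, 1.0, 0.001], [1.0, -0.011, 0.0], [0.0, 0.001, -1.0]]
force: [-0.1, -0.8, 0.1]
finger_gap: 85.3
finger_force: 0.0
```

```bash
python3 - <<'E'
from h import *
go(447.5,402.1,-1,89.3)
c=snap('wrist','w6'); crop('w6',0,0,512,384,1.56,'w6b')
for a in range(0,360,90): print(proj(c,(447.5+34*np.cos(np.radians(a)),402.1+34*np.sin(np.radians(a)),25))*1.56)
E
```

```text
t 16.02 pos [447.8 400.5  99.8] yaw 89.38 zax [ 0.001  0.    -1.   ] gap 85.3 F [-0.1 -0.8  0.1] ff 0.0 q6 31.8 | wz 0.08 shift [  1.5  -0.4 100.8]
[470.75675844 311.84072771]
[393.1620287  237.00657134]
[317.51010867 313.69584298]
[394.98454356 381.92557615]
```

View pics/w6b.png

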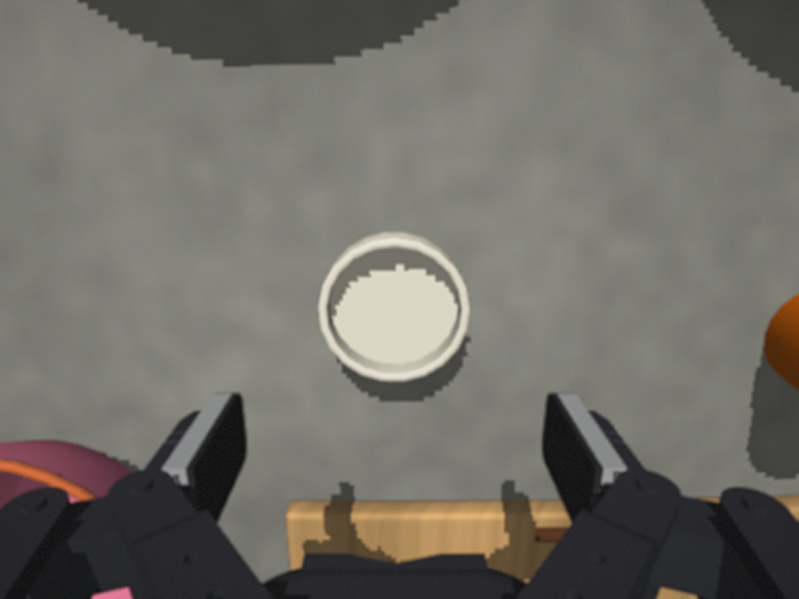

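The dish is centred at (394,309), as predicted. The pink bowl shows at lower left, so I check its clearance.

```bash
python3 - <<'E'
from h import *
c=load('top0'); print(pt(c,207.5/1.56,470.5/1.56,60),pt(c,258/1.56,470/1.56,60),pt(c,207/1.56,420/1.56,60))
E
```

```text
[265.2260523  275.38282198] [265.68042826 202.12066012] [337.96816221 278.98050675]
```

Request:
arm_command:
  series: [0,0,0,0.0015,-0.0005,0.03,-1,0,0,0,0,0,0.03,-1,0,0,0,0,0,0.02,-1,0,0,0,0,0,0.012,-1,0,0,0,0,0,0.006,-1,0,0,0,0,0,0.0025,-1,0,0,0,0,0,0,-1,0,0,0,0,0,0,0,0,0,0,0,0,0,0,0,0,0,0,0,0,0,0,0,0,0,0,0,0]
  force: 25

```text
clock: 17.45
position: [446.8, 403.2, -0.1]
orientation: [[0.009, 1.0, 0.001], [1.0, -0.009, 0.001], [0.001, 0.001, -1.0]]
force: [-1.4, -0.7, 5.7]
finger_gap: 68.0
finger_force: 27.7
```

```bash
python3 - <<'E'
from h import *
go(576.5,3.2,140)
E
```

```text
t 17.45 pos [ 4.468e+02  4.032e+02 -1.000e-01] yaw 89.49 zax [ 0.001  0.001 -1.   ] gap 68.0 F [-1.4 -0.7  5.7] ff 27.727312172355596 q6 31.9 | wz 0 shift [-398.7  133.4 -140.2]
```

Request:
arm_command:
  series: [0,0,0,0,0,-0.02,0,0,0,0,0,0,-0.04,0,0,0,0,-0.01,0.003,-0.05,0,0,0,0,-0.025,0.008,-0.03,0,0,0,0,-0.045,0.015,0,0,0,0,0,-0.05,0.017,0,0,0,0,0,-0.05,0.017,0,0,0,0,0,-0.05,0.017,0,0,0,0,0,-0.05,0.017,0,0,0,0,0,-0.05,0.017,0,0,0,0,0,-0.035,0.012,0,0,0,0,0,-0.022,0.007,0,0,0,0,0,-0.01,0.003,0,0,0,0,0,0,0,0,0,0,0,0,0,0,0,0]

```text
clock: 19.32
position: [575.0, 6.1, 138.8]
orientation: [[0.008, 1.0, -0.001], [1.0, -0.008, 0.001], [0.001, -0.001, -1.0]]
force: [-0.4, 0.4, -1.9]
finger_gap: 67.5
finger_force: 28.7
```

```bash
python3 - <<'E'
from h import *
go(576.5,4.3,69)
E
```

```text
t 19.32 pos [575.    6.1 138.8] yaw 89.56 zax [-0.001  0.001 -1.   ] gap 67.5 F [-0.4  0.4 -1.9] ff 28.698156719037797 q6 -10.1 | wz 0 shift [-1.8  1.6 69.8]
```

Request:
arm_command:
  series: [0,0,0,-0.0015,0.0015,0.02,0,0,0,0,0,0,0.02,0,0,0,0,0,0,0.014,0,0,0,0,0,0,0.006,0,0,0,0,0,0,0.004,0,0,0,0,0,0,0.003,0,0,0,0,0,0,0.0015,0,0,0,0,0,0,0,0,0,0,0,0,0,0,0]

```text
clock: 20.45
position: [577.3, 3.1, 70.6]
orientation: [[0.009, 1.0, 0.0], [1.0, -0.009, -0.0], [-0.0, 0.0, -1.0]]
force: [-0.4, -0.5, -0.2]
finger_gap: 67.4
finger_force: 28.7
```

```bash
python3 - <<'E'
from h import *
go(576.5,4.3,69)
E
```

```text
t 20.45 pos [577.3   3.1  70.6] yaw 89.47 zax [ 0. -0. -1.] gap 67.4 F [-0.4 -0.5 -0.2] ff 28.697352574090473 q6 -10.2 | wz 0 shift [ 1.2 -0.9  1.6]
```

Request:
arm_command:
  series: [0,0,0,0,0,0.001,0,0,0,0,0,0,0.0005,0,0,0,0,0,0,0,0]

```text
clock: 20.82
position: [577.3, 3.1, 69.1]
orientation: [[0.009, 1.0, 0.0], [1.0, -0.009, -0.0], [-0.0, 0.0, -1.0]]
force: [-1.3, 0.4, 2.1]
finger_gap: 67.3
finger_force: 28.9
```

Request:
arm_command:
  series: [0,0,0,0,0,0,-0.75,0,0,0,0,0,0,-1,0,0,0,0,0,0,-1,0,0,0,0,0,-0.015,-1,0,0,0,0,0,-0.03,-1,0,0,0,0,0,-0.05,-1,0,0,0,0,0,-0.04,-1,0,0,0,0,0,0,-1,0,0,0,0,0,0,-1]

```text
clock: 21.95
position: [576.7, 3.3, 204.1]
orientation: [[0.009, 1.0, -0.0], [1.0, -0.009, 0.0], [0.0, -0.0, -1.0]]
force: [-0.2, 0.3, -0.6]
finger_gap: 85.3
finger_force: 0.0
```

```bash
python3 - <<'E'
from h import *
go(535.5,-360.6,180,0)
c=snap('wrist','w7'); crop('w7',0,0,512,384,1.56,'w7b')
for p in((576.5,3.2,94),(576.5+34,3.2,94),(576.5,37.2,94),(578.7,73.7,75)): print(proj(c,p)*1.56)
E
```

```text
t 21.95 pos [576.7   3.3 204.1] yaw 89.48 zax [-0.  0. -1.] gap 85.3 F [-0.2  0.3 -0.6] ff 0.0 q6 -10.3 | wz 89.48 shift [-41.2 363.9  24.1]
[394.27328956 292.79561327]
[461.01545875 292.11854028]
[393.57923508 226.44086926]
[397.15188013 148.14300206]
```

View pics/w7b.png

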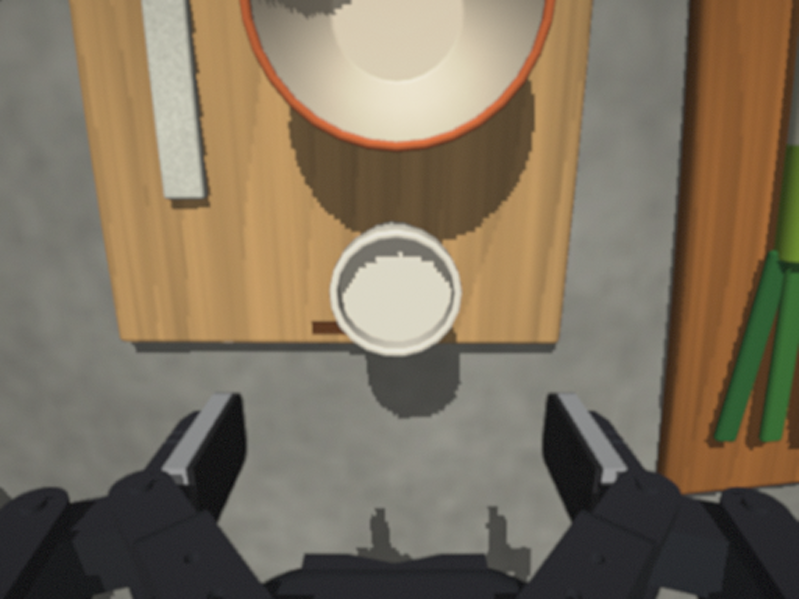

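The dish is seated, centred at (396,290) with the right apparent size, and the bowl rim is unchanged. Now the shaker.

Request:
arm_command:
  series: [0,0,10,0,0,0,-1,0,0,10,0,0,0,-1,0,0,10,0,0,0,-1,0,0,10,0,0,0,-1,0,0,10,0,0,0,-1,0,0,10,0,0,0,-1,0,0,10,0,0,0,-1,0,0,10,0,0,0,-1,0,0,9.5,0,0,0,-1,0,0,0,-0.002,0.02,0,-0.5,0,0,0,-0.006,0.05,0,-0.5,0,0,0,-0.006,0.05,0,-0.5,0,0,0,-0.006,0.05,0.01,-0.5,0,0,0,-0.006,0.05,0.01,-0.5,0,0,0,-0.006,0.05,0.01,-0.5,0,0,0,-0.005,0.045,0.01,-0.5,0,0,0,-0.003,0.03,0.01,-0.5,0,0,0,-0.002,0.018,0.01,-0.5,0,0,0,0,0,0,-0.5,0,0,0,0,0,0,-0.5]

```text
clock: 24.5
position: [534.9, -358.6, 143.7]
orientation: [[1.0, 0.001, -0.001], [0.001, -1.0, 0.001], [-0.001, -0.001, -1.0]]
force: [0.8, 0.8, -0.6]
finger_gap: 64.4
finger_force: 0.0
```

```bash
python3 - <<'E'
from h import *
go(535.5,-360.6,23,0)
c=snap('wrist','w8'); crop('w8',0,0,512,384,1.56,'w8b')
for p in((535.5,-360.6,75),(535.5+18,-360.6,75),(535.5,-342.6,75)): print(proj(c,p)*1.56)
E
```

```text
t 24.5 pos [ 534.9 -358.6  143.7] yaw 0.05 zax [-0.001  0.001 -1.   ] gap 64.4 F [ 0.8  0.8 -0.6] ff 0.0 q6 46.2 | wz 0.05 shift [  0.7   2.1 120.7]
[397.47876085 319.85668565]
[397.5589714  279.73408285]
[355.84561201 319.85469863]
```

View pics/w8b.png

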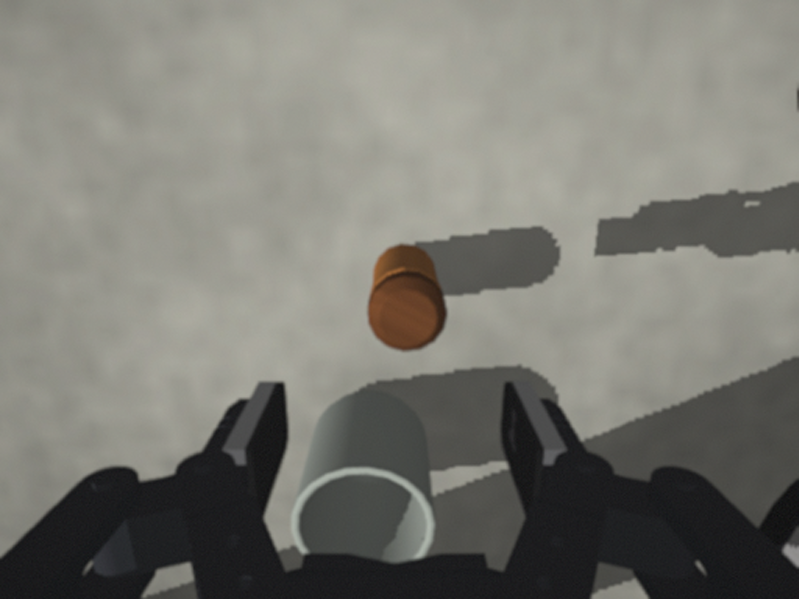

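The shaker cap is at (407,313), about 4 mm to the right of and 3 mm beyond the estimate, so I take it as (538,-364.5). The tumbler (363,520) stays clear, beneath the gripper body's height.

Request:
arm_command:
  series: [0,0,0,0.002,0.003,0.025,-0.5,0,0,0,0.0015,0.003,0.03,-0.5,0,0,0,0,0,0.03,-0.5,0,0,0,0,0,0.02,-0.5,0,0,0,0,0,0.01,-0.5,0,0,0,0,0,0.005,-0.5,0,0,0,0,0,0,-0.5,0,0,0,0,0,0,0.8,0,0,0,0,0,0,0.8,0,0,0,0,0,0,0.8,0,0,0,0,0,0,0.8]

```text
clock: 25.92
position: [538.9, -366.0, 24.6]
orientation: [[1.0, -0.0, 0.001], [-0.0, -1.0, -0.001], [0.001, 0.001, -1.0]]
force: [0.1, 0.8, 5.9]
finger_gap: 34.6
finger_force: 24.9
```

```bash
python3 - <<'E'
from h import *
go(655,2.7,150)
E
```

```text
t 25.93 pos [ 538.9 -366.    24.6] yaw -0.02 zax [ 0.001 -0.001 -1.   ] gap 34.6 F [0.1 0.8 5.9] ff 24.87041483167559 q6 46.0 | wz 0 shift [ 116.  -368.7 -125.5]
```

Request:
arm_command:
  series: [0,0,0,0,0,-0.025,0.8,0,0,0,0,0,-0.05,0.8,0,0,0,0,-0.01,-0.05,0.8,0,0,0,0.01,-0.035,0,0.8,0,0,0,0.017,-0.05,0,0.8,0,0,0,0.017,-0.05,0,0.8,0,0,0,0.017,-0.05,0,0.8,0,0,0,0.017,-0.05,0,0.8,0,0,0,0.017,-0.05,0,0.8,0,0,0,0.012,-0.04,0,0.8,0,0,0,0.007,-0.023,0,0.8,0,0,0,0.0025,-0.01,0,0.8,0,0,0,0,0,0,0.8,0,0,0,0,0,0,0.8]

```text
clock: 27.68
position: [654.9, 0.6, 148.7]
orientation: [[1.0, -0.002, -0.0], [-0.002, -1.0, -0.0], [-0.0, 0.0, -1.0]]
force: [-0.3, -0.4, -0.6]
finger_gap: 34.5
finger_force: 25.3
```

```bash
python3 - <<'E'
from h import *
go(655.5,2.3,40)
E
```

```text
t 27.68 pos [6.549e+02 6.000e-01 1.487e+02] yaw -0.11 zax [-0. -0. -1.] gap 34.5 F [-0.3 -0.4 -0.6] ff 25.2842508838512 q6 80.4 | wz 0 shift [  0.6  -1.8 108.7]
```

Request:
arm_command:
  series: [0,0,0,0.0005,-0.0015,0.03,0.8,0,0,0,0,0,0.035,0.8,0,0,0,0,0,0.022,0.8,0,0,0,0,0,0.012,0.8,0,0,0,0,0,0.006,0.8,0,0,0,0,0,0.003,0.8,0,0,0,0,0,0.0005,0.8,0,0,0,0,0,0,0.8]

```text
clock: 28.68
position: [656.2, 3.7, 41.1]
orientation: [[1.0, -0.0, 0.001], [-0.0, -1.0, -0.0], [0.001, 0.0, -1.0]]
force: [0.7, -0.1, -1.2]
finger_gap: 34.3
finger_force: 25.3
```

Request:
arm_command:
  series: [0,0,0,0,0,0,-0.3,0,0,0,0,0,0,-0.5,0,0,0,0,0,0,-0.5,0,0,0,0,0,-0.02,-0.5,0,0,0,0,0,-0.04,-0.5,0,0,0,0,0,-0.06,-0.5,0,0,0,-0.03,0,-0.05,-0.5,0,0,0,-0.05,0.03,0,-0.5,0,0,0,-0.05,0.05,0,-0.5,0,0,0,-0.05,0.05,0,-0.5,0,0,0,-0.02,0.05,0,-0.5,0,0,0,0,0.05,0,-0.5,0,0,0,0,0.05,0,-0.5,0,0,0,0,0.03,0,-0.5,0,0,0,0,0,0,-0.5,0,0,0,0,0,0,-0.5]

```text
clock: 30.68
position: [466.9, -293.7, 210.9]
orientation: [[1.0, -0.0, 0.0], [-0.0, -1.0, 0.001], [0.0, -0.001, -1.0]]
force: [0.4, 0.4, -0.1]
finger_gap: 64.2
finger_force: 0.0
```

```bash
python3 - <<'E'
from h import *
go(655,2,150)
c=snap('top','t9'); crop('t9',125,115,180,135,4.4,'t9b')
f=lambda p:((proj(c,p)-[125,115])+.5)*4.4-.5
for n,p in dict(shaker=(654.5,2.3,90),dish=(576.5,3.2,94),bowl=(578.7,148.7,75),tip=(446.7,255.2,21),hend=(446.7,45.2,24)).items(): print(n,f(p))
snap('scene','s9'); crop('s9',200,130,220,165,3.6,'s9b')
E
```

```text
t 30.68 pos [ 466.9 -293.7  210.9] yaw -0.02 zax [ 0.     0.001 -1.   ] gap 64.2 F [ 0.4  0.4 -0.1] ff 0.0 q6 46.2 | wz 0 shift [ 188.  -295.7   61.1]
shaker [568.82595855  82.02922169]
dish [566.478698   226.05727719]
bowl [292.34403738 224.54062753]
tip [106.72116358 473.35168564]
hend [485.6251717  475.56616547]
```

View pics/t9b.png

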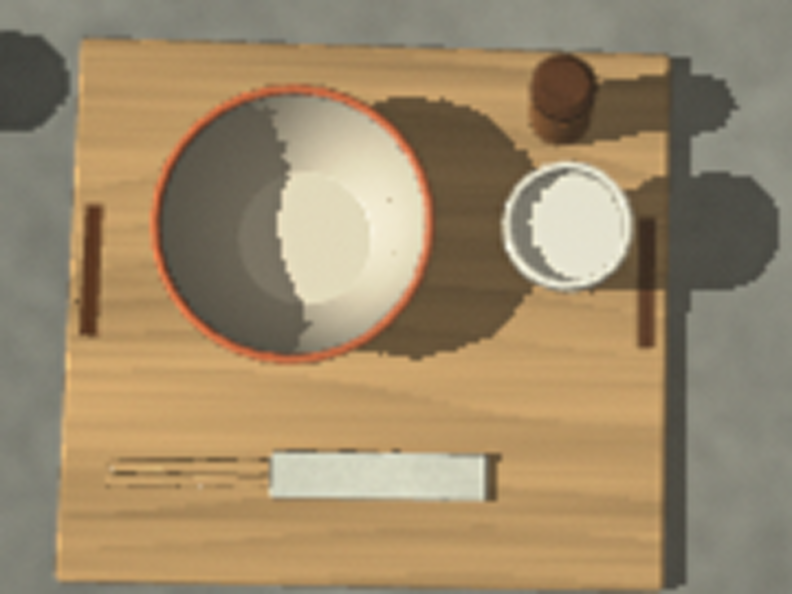

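View pics/s9b.png

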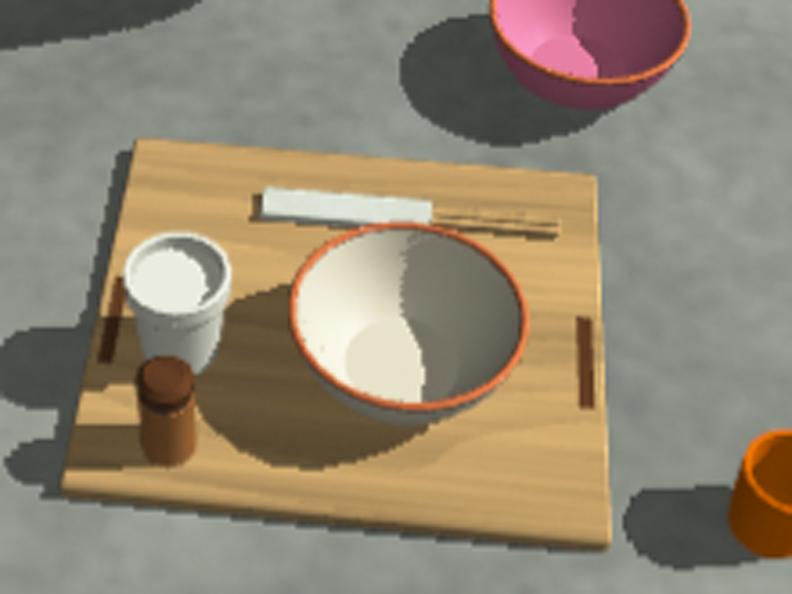

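The top view shows the dish on the cup at (567,226) and the shaker cap at (563,84). The chopsticks run from (108,473) to (489,476) and the bowl is at (292,224). All lie within a few mm of target, and the scene view shows everything upright and the dish seated. Handing in.

```bash
python3 -c "
from cell import arm
print(arm.hand_in())"
```

```text
the job is handed in; nothing more can be done
None
```

I handed the job in at about 31 s: cup, dish, shaker and chopsticks are laid within about 3 mm of their targets as measured in the last pictures, and bowl, tumbler and sauce bowl were left alone; the hand-in gave no verdict.

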